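# Refit the mixing shaft of a pasta extruder

### The arm

A 7-joint arm with a two-finger parallel gripper is mounted at the origin on the work surface. World frame = base frame: x ahead of the robot, y to its left, z up, the work surface at z = 0. Lengths are in m, angles in rad, forces in N, time in s.
With the tool pointing down it reaches from about 0.425 to 0.875 m from the base axis. Payload 8.4 kg.
Tool frame: the origin (TCP) lies between the finger pads; the fingertips stand r.tips_ahead ahead of it and the grasp point (between the pads) lies 3 mm ahead of it (r.tips_ahead is the distance from the TCP to the fingertips, in m); z points along the fingers, y is the line along which they close (so a half turn about z gives the same grasp; the last joint's range is limited). The gripper opens to 87 mm and grips with 3 to 60 N. Pads are 19 mm wide; open, the fingers measure 117 mm over their backs; the gripper's body (75 mm by 190 mm) begins 51 mm behind the grasp point.
Start: joints at [-1.314, 0.333, 0.04, 1.465, -0.013, 1.343, -0.059], TCP at [0.226, 0.609, 0.245] pointing down, gripper open.
Joint ranges: [-2.58, 2.58], [-0.38, 2.09], [-1.3, 1.39], [0.25, 2.4], [-1.5, 4.64], [0.08, 2.09], [-2.65, 2.65]. Speed limits (rad/s): [2.22, 2.22, 2.79, 2.79, 3.14, 3.14, 3.14].

### API

Orientations are given as a rotation vector (axis times angle).
In Python, from plant import r gives the robot as it stands.
- The arm moves only by the tool jog_arm, never from a script. Its argument "targets" is a list of rows, each an object with "claw": the opening, from 0 (shut) to 1 (fully open); "offset": the shift along the tool's x, y, z in shares of 1 m (1.0 is 1 m), a list of three; "spin": the turn about the tool's z in shares of pi rad (1.0 is pi rad). A call has 1 to 8 rows; each row is the pose to reach, as a shift and turn from the pose commanded when the call began, along the tool's axes at that moment; what a row does not reach only later rows make up. A row lasts 1/8 s, in which the tool goes at most 62.5 mm and 10.7 degrees, less where a joint would pass 70% of its speed; a pose out of reach is approached as far as the arm can. A call with a gripper value outside its range is refused whole. The fingers move at their own pace and stop on an object; "squeeze" is the grip in N (left out, the last holds). Time passes only in rows, so rows that repeat a pose let the fingers close. It gives the time, the measured TCP pose, the force, the opening and the grip force at its end, in the units of the state.
- r.get_obs(): the state, without advancing time (a new reading comes with each control period).
- r.camera(name): name is "scene" or "side" or "wrist"; returns the picture (400x640x3 uint8, red, green, blue); there is no depth.
- r.camera_params(name): a dict with "K" (3x3 intrinsics, pixels), "dist" ([k1, k2, p1, p2, k3] as OpenCV has them; the pictures are not rectified), "origin" and "orientation" of the camera in the world. Camera axes: x right, y up, looking along -z (the intrinsics and any distortion apply to the point x, -y, -z); pixel columns grow to the right and rows downward; lengths in m; the calibration is good to about 2 mm. A picture is of the moment at which its call begins: read the wrist's pose just before it. camera_params takes no time and is no camera call; for the wrist camera it gives the pose at the moment of the call.
- r.sign_off(): hands the job in; it is judged then, once.
The state is a dict: "time_s": time; "q": joint angles; "qvel": joint speeds; "effort": joint torques, N m; "position": TCP position; "tcp_rot": TCP orientation; "ft_force": force on the tool from outside, world axes, zero at the start; "wrist_torque": the same for the moment, N m; "grip_width": opening from 0.0 (shut) to 1.0 (fully open); "grasp_force": force on a finger pad.
Only numpy, scipy, OpenCV 4.12 (cv2) and the standard library are available. Lean on these libraries where they do the work, as an engineer would, in place of code of your own. Each camera call takes 0.05 s, during which the arm holds its last target. There are 200 camera calls.

### The job

The washed mixing shaft of the pasta extruder lies across the beech tray. Put it back in the mixing bowl with its gear wheel at the gear-case end: lower both ends into the two open slots together and press the shaft gently down through the snap lips, without forcing it, until both ends are fully home and it lies level, then let go of it. Leave the jar and the stack of dies where they stand.

Things in the scene. Friction and masses are not known exactly. Their poses are not given: they have to be found in the camera images.
- extruder: White plastic pasta extruder, fixed; sizes in mm. Origin under the bowl's centre, z up, -x front (nozzle to x -145, knob), +y gear-case end. Base 190 x 265, 98 high. On it a mixing head: open bowl 146 (x) x 176 (y) outside, 130 x 160 inside, and a gear-case at y 114 to 148. Its neck lets the head be clamped, rigidly, 0 to 12 above its lowest height: NOT measured, feel for it.
- bowl_rim (a point): Extruder point x 0, y 0, z 195 mm: middle of the bowl's mouth, level with its wall tops when the head is lowest (0 to 12 mm higher in truth). Bowl floor 83 mm below, gear-case top 21 mm below. The bowl's 8 mm thick end walls, centred at y +84 and -84, each have an open-topped slot at x = 0 for the shaft.
- gear_slot (a point): Extruder point x 0, y +84, z 165 mm: the seated shaft axis in the gear-case-end slot if the head is lowest; the true seat is 0 to 12 mm higher. Slot 14 mm wide, mouth flared to 30 mm over the top 8 mm, hard floor 36 mm below the wall top. Pushing the shaft down with some 30 N counts as forcing (55 N summed over all its contacts, the pinch of the lips included).
- plain_slot (a point): Same for the other slot (y -84). Two grey sprung lips narrow each slot to 4 mm. They meet a journal 12 to 13 mm above its seat and resist increasingly, 3 N per end at first and 5 to 6 N at worst, about 5 mm above the seat; then it passes, and over the last 1 mm they press it onto the floor. A shaft left lying on the lips stands about 10 mm too high.
- tray: Small beechwood tray, loose, 0.5 kg, 176 mm (y) x 150 mm (x); origin under its centre. Floor 6 mm thick, walls 8 mm: long sides 32 mm high, end walls 44 mm high with a hand dip in the middle, its bottom 32 mm up. The shaft lies along the tray's y in the two dips, its axis 38 mm above the counter.
- shaft: Steel mixing shaft, 0.24 to 0.34 kg, 12 mm diameter, loose; sizes in mm. Origin on its axis midway between the journals; axis = y, ends at -94 and +110. Square hub 16 x 16, 50 long, in the middle, faces square to x and z: grip there from above, closing along x. Bars cross it at y -60, +40 (along z) and -40, +60 (along x), each reaching 31.5 either side.
- gear_journal (a point): On the shaft axis at y +84 mm: middle of the bare journal for the gear-case-end slot, between a 20 mm collar (y 74 to 77, runs inside the bowl wall with 3 mm play) and the grey gear wheel (31 mm across, y 98 to 106, runs outside the wall).
- plain_journal (a point): On the shaft axis at y -84 mm: middle of the other journal, for the other slot; same collar at y -74 to -77.
- jar: Glass storage jar with steel twist cap, 90 mm diameter, 150 mm high, loose; origin under its centre. Leave alone.
- die0: Lowest of three stacked bronze-coloured dies, each a disc 58 mm diameter and 14 mm thick, loose; origin under its centre. Leave alone.
- die1: Middle die of the stack. Leave alone.
- die2: Top die of the stack. Leave alone.

How it is judged:
By the outcome, as a careful person would: the job done as asked, in the order asked, and still so for the second after the job is handed in, with the robot touching nothing.
It also fails if it takes over 45 s, if anything falls off the work surface, if the arm or the gripper's body presses on something with over 40 N, if the wrist force passes 120 N, or if a joint passes its speed limit or range.

## Working session

There is one attempt and no reset: what is moved stays moved. The work goes in short steps, Python scripts to look and compute and a tool call to move; the robot and the scene stay as the last step left them, time stands still between calls to the robot, and variables do not carry over. Pictures are saved under pics/ and viewed, at most 12 in all, crops included, and the job is handed in when it is done.

Besides the shell and the picture viewer there is one more tool, called after ">>>" as name([rows], argument=value, ...), one row to a line, values as JSON. jog_arm: Moves the arm, as the interface text tells. Its arguments: {"type":"object","properties":{"targets":{"type":"array","items":{"type":"object","properties":{"claw":{"type":"number"},"offset":{"type":"array","items":{"type":"number"}},"spin":{"type":"number"}}}},"squeeze":{"type":"number"}},"required":["targets"]}

```bash
mkdir -p pics; ls; python3 - <<'E'
from plant import r
import cv2,numpy as np
np.set_printoptions(precision=4,suppress=True)
o=r.get_obs();print(o,r.tips_ahead)
for n in("scene","side","wrist"):
    p=r.camera_params(n);print(n,p)
    cv2.imwrite(f"pics/{n}0.png",r.camera(n)[:,:,::-1])
E
```

```text
pics
{'time_s': 0.0, 'q': array([-1.3142,  0.3339,  0.0399,  1.4663, -0.0134,  1.3433, -0.0585]), 'qvel': array([-0.0007, -0.0016,  0.0004,  0.    , -0.0014, -0.0004, -0.0006]), 'effort': array([  0.0003, -65.6367,   1.3353, -40.3778,  -0.0597,   0.0449,
         0.0002]), 'position': array([0.2263, 0.6089, 0.2437]), 'tcp_rot': array([-0.556 , -3.0918,  0.0024]), 'ft_force': array([-0.2923, -0.1842,  0.0965]), 'wrist_torque': array([ 0.0251,  0.0114, -0.0108]), 'grasp_force': 0.0, 'grip_width': 0.9999987056801215} 0.022
scene {'K': array([[382.2823,   0.    , 319.7083],
       [  0.    , 382.2823, 195.3385],
       [  0.    ,   0.    ,   1.    ]]), 'dist': array([-0.0865,  0.    ,  0.    ,  0.    ,  0.    ]), 'origin': array([ 0.9501, -0.5576,  0.8715]), 'orientation': array([0.7203, 0.2267, 0.5536])}
side {'K': array([[443.2042,   0.    , 321.8342],
       [  0.    , 443.2042, 203.6382],
       [  0.    ,   0.    ,   1.    ]]), 'dist': array([0.0323, 0.    , 0.    , 0.    , 0.    ]), 'origin': array([0.5722, 0.7447, 0.7143]), 'orientation': array([-0.003 ,  1.3691,  2.8237])}
wrist {'K': array([[352.8978,   0.    , 313.6609],
       [  0.    , 352.8978, 198.0363],
       [  0.    ,   0.    ,   1.    ]]), 'dist': array([0.0087, 0.    , 0.    , 0.    , 0.    ]), 'origin': array([0.1496, 0.6364, 0.3832]), 'orientation': array([-0.2621, -0.1811,  1.2061])}
```

View pics/scene0.png

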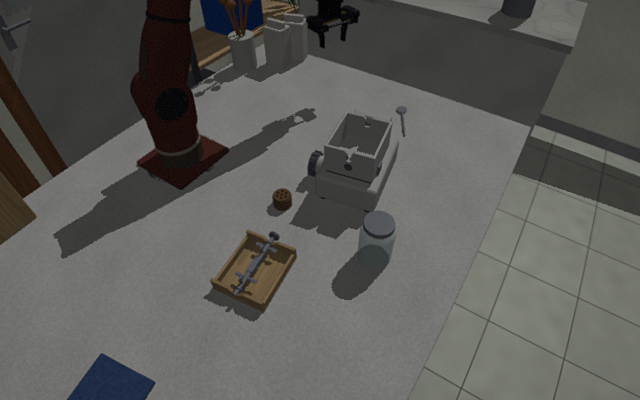

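View pics/side0.png

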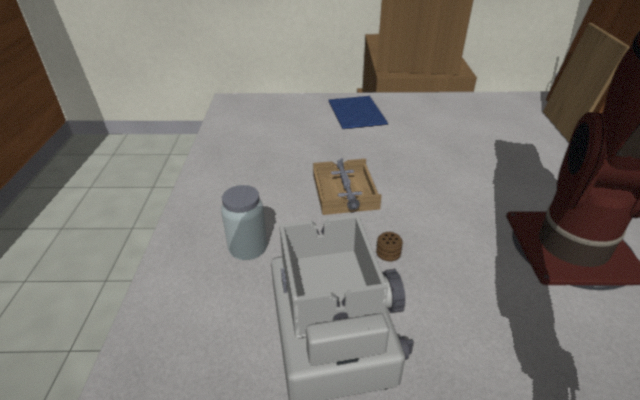

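The extruder stands at scene (355,150) and side (338,300), with its gear-case towards the side camera. The shaft's gear is at scene (273,237) and side (352,203), and it also points that way. Next I'll take enlarged crops.

```bash
cat > h.py <<'E'
import numpy as np,cv2
from scipy.spatial.transform import Rotation as R
np.set_printoptions(precision=4,suppress=True)
def ray(p,uv):
    n=cv2.undistortPoints(np.array([[uv]],float),p["K"],p["dist"])[0,0]
    d=R.from_rotvec(p["orientation"]).apply([n[0],-n[1],-1]);return p["origin"],d/np.linalg.norm(d)
def plane(p,uv,z):
    o,d=ray(p,uv);return o+d*(z-o[2])/d[2]
def tri(views):
    A=np.zeros((3,3));b=np.zeros(3);L=[ray(*v) for v in views]
    for o,d in L:
        M=np.eye(3)-np.outer(d,d);A+=M;b+=M@o
    x=np.linalg.solve(A,b)
    return x,[np.linalg.norm(np.cross(x-o,d)) for o,d in L]
def proj(p,X):
    c=R.from_rotvec(p["orientation"]).inv().apply(np.array(X)-p["origin"])
    return cv2.projectPoints(np.array([[c[0],-c[1],-c[2]]]),np.zeros(3),np.zeros(3),p["K"],p["dist"])[0].ravel()
E
python3 - <<'E'
import cv2,numpy as np
s=cv2.imread("pics/scene0.png");d=cv2.imread("pics/side0.png")
f=lambda im,x,y:cv2.convertScaleAbs(cv2.resize(im[y:y+100,x:x+100],(400,400),interpolation=cv2.INTER_CUBIC),alpha=1.5)
cv2.imwrite("pics/c1.png",np.hstack([f(s,305,95),f(s,205,218)]))
g=lambda im,x,y:cv2.convertScaleAbs(cv2.resize(im[y:y+130,x:x+130],(400,400),interpolation=cv2.INTER_CUBIC),alpha=1.3)
cv2.imwrite("pics/c2.png",np.hstack([g(d,270,210),f(d,300,135)]))
E
```

```text
(no output)
```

View pics/c1.png

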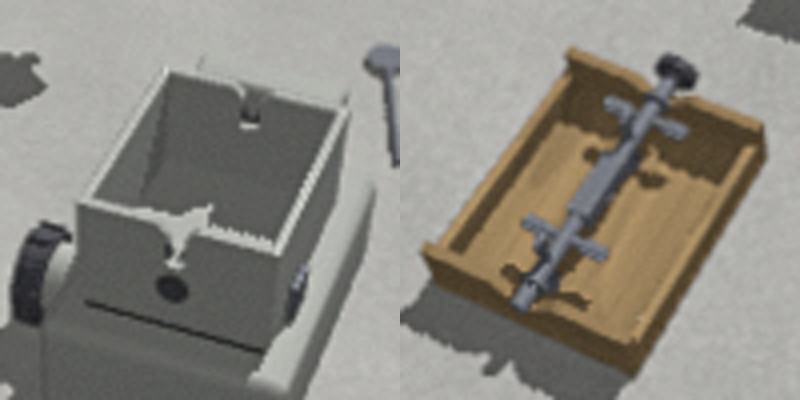

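View pics/c2.png

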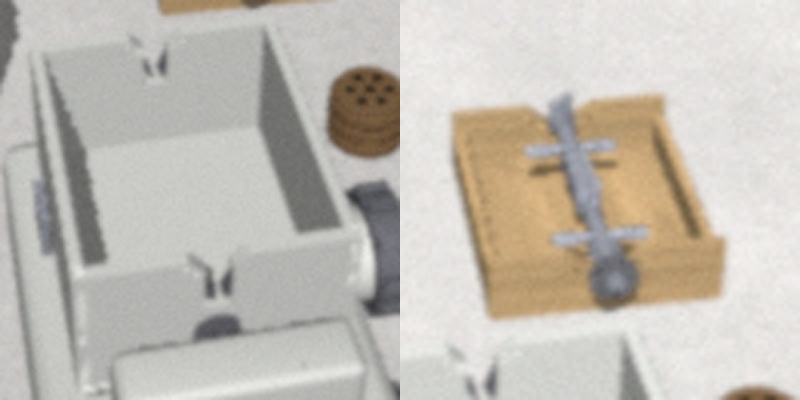

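```bash
python3 - <<'E'
from plant import r
from h import *
P={n:r.camera_params(n) for n in("scene","side","wrist")}
S=lambda u,v,ox,oy,s=4:((u+.5)/s-.5+ox,(v+.5)/s-.5+oy)
k=400/130
C=[("-x+y",S(168,67,305,95),S(360,235,270,210,k)),("+x+y",S(350,108,305,95),S(83,272,270,210,k)),
("-x-y",S(77,203,305,95),S(270,25,270,210,k)),("+x-y",S(280,252,305,95),S(32,52,270,210,k))]
c={}
for n,a,b in C:
    x,e=tri([(P["scene"],a),(P["side"],b)]);c[n]=x;print(n,x,e)
m=sum(c.values())/4;print("mid",m)
for a,b in(("-x-y","-x+y"),("+x-y","+x+y"),("-x-y","+x-y"),("-x+y","+x+y")):
    d=c[b]-c[a];print(a,b,np.linalg.norm(d),np.degrees(np.arctan2(d[1],d[0])))
for n,a,b in[("plainend",S(122,300,205,218),S(162,100,300,135)),("gear",S(278,70,205,218),S(213,278,300,135))]:
    x,e=tri([(P["scene"],a),(P["side"],b)]);print(n,x,e,plane(P["scene"],a,.038),plane(P["side"],b,.038))
q=P["wrist"];o=r.get_obs();T=R.from_rotvec(o["tcp_rot"])
print(T.as_matrix(), T.inv().apply(q["origin"]-o["position"]),(T.inv()*R.from_rotvec(q["orientation"])).as_matrix())
E
```

```text
-x+y [0.4757 0.2918 0.1956] [np.float64(0.0018487163133697115), np.float64(0.0018487163133695762)]
+x+y [0.6137 0.3168 0.1979] [np.float64(0.0036978373825386985), np.float64(0.0036978373825383407)]
-x-y [0.5062 0.1236 0.1917] [np.float64(0.0012727102709211102), np.float64(0.0012727102709212692)]
+x-y [0.6469 0.1516 0.1949] [np.float64(0.00023030504737582292), np.float64(0.00023030504737594254)]
mid [0.5606 0.221  0.195 ]
-x-y -x+y 0.17104258074244363 100.26818768784291
+x-y +x+y 0.16854539423880957 101.37769603227756
-x-y +x-y 0.1435231828531454 11.267666091557842
-x+y +x+y 0.14022160586723512 10.264871218929258
plainend [ 0.5234 -0.3026  0.0428] [np.float64(0.002832737918955665), np.float64(0.002832737918955522)] [ 0.5241 -0.3009  0.038 ] [ 0.5204 -0.3125  0.038 ]
gear [ 0.496  -0.1109  0.0375] [np.float64(2.6273251244569997e-05), np.float64(2.6273251244683462e-05)] [ 0.4963 -0.1112  0.038 ] [ 0.4961 -0.1102  0.038 ]
[[-0.9374  0.3484 -0.0004]
 [ 0.3484  0.9374 -0.0012]
 [-0.     -0.0013 -1.    ]] [ 0.0815 -0.0012 -0.1394] [[ 0.0005  0.9555  0.2949]
 [ 1.     -0.0004 -0.0006]
 [-0.0005  0.2949 -0.9555]]
```

View pics/wrist0.png

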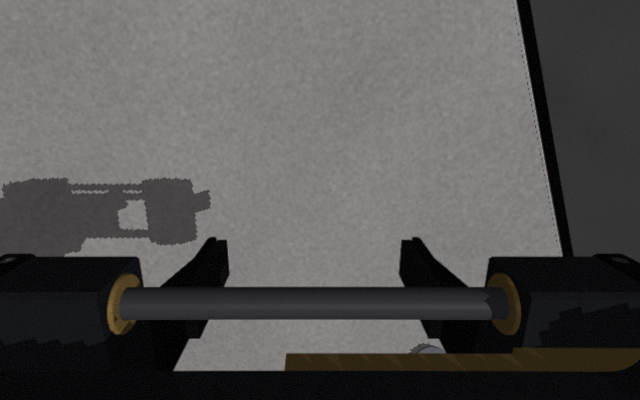

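The wrist view shows only the counter and the open fingers. Next I'll look into the bowl from above.

Careful with the scale: turns go in shares of pi rad. That gives: 1.026 rad is 0.3266.

>>> jog_arm([
  {"claw": 1,"offset": [-0.02,-0.01,-0.05],"spin": 0.0414},
  {"claw": 1,"offset": [-0.07,-0.04,-0.09],"spin": 0.0828},
  {"claw": 1,"offset": [-0.12,-0.07,-0.11],"spin": 0.1273},
  {"claw": 1,"offset": [-0.17,-0.1,-0.13],"spin": 0.1687},
  {"claw": 1,"offset": [-0.22,-0.13,-0.15],"spin": 0.2101},
  {"claw": 1,"offset": [-0.27,-0.155,-0.156],"spin": 0.2515},
  {"claw": 1,"offset": [-0.325,-0.18,-0.156],"spin": 0.2928},
  {"claw": 1,"offset": [-0.375,-0.207,-0.156],"spin": 0.3266},
])

```text
time_s: 1.15
position: [0.507, 0.2829, 0.4005]
tcp_rot: [-2.007, -2.417, -0.0]
ft_force: [1.0, 0.7, 0.7]
grip_width: 0.999
grasp_force: 0.0
```

>>> jog_arm([
  {"claw": 1,"offset": [-0.036,0.021,0],"spin": 0},
  {"claw": 1,"offset": [-0.072,0.042,0],"spin": 0},
  {"claw": 1,"offset": [-0.072,0.042,0],"spin": 0},
])

```text
time_s: 1.52
position: [0.5624, 0.2179, 0.4002]
tcp_rot: [2.009, 2.414, -0.002]
ft_force: [-0.4, 0.9, 0.3]
grip_width: 0.999
grasp_force: 0.0
```

```bash
python3 - <<'E'
from plant import r
from h import *
import json
p=r.camera_params("wrist");im=r.camera("wrist");o=r.get_obs()
print(o["position"],R.from_rotvec(o["tcp_rot"]).as_matrix(),o["qvel"])
cv2.imwrite("pics/w1.png",im[:,:,::-1])
json.dump({k:np.array(v).tolist() for k,v in p.items()},open("w1.json","w"))
c=im[40:340,120:520,::-1];cv2.imwrite("pics/w1c.png",cv2.convertScaleAbs(cv2.resize(c,(800,600),interpolation=cv2.INTER_CUBIC),alpha=1.2))
E
```

```text
[0.5612 0.2203 0.4002] [[-0.1848  0.9828 -0.0004]
 [ 0.9828  0.1848 -0.0007]
 [-0.0006 -0.0005 -1.    ]] [-0.0288 -0.0076 -0.0376  0.0059 -0.0093 -0.     -0.0108]
```

View pics/w1c.png

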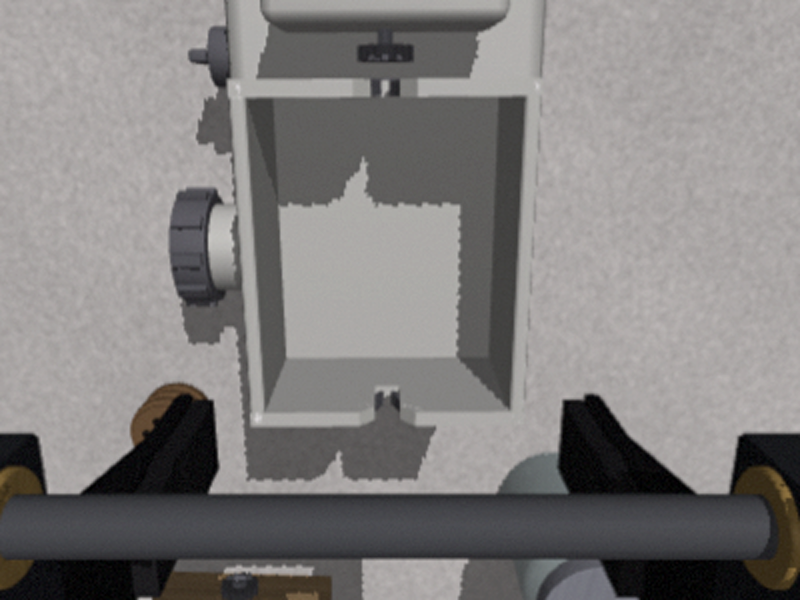

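The wrist view looks straight down into the bowl. The gear slot is at crop (386,88) and the plain slot at crop (388,405), nearly aligned with the tool. Next I'll get subpixel edges.

```bash
python3 - <<'E'
import cv2,numpy as np
g=cv2.cvtColor(cv2.imread("pics/w1.png"),cv2.COLOR_BGR2GRAY).astype(int)
def prof(u,a,b): return g[a:b,u-2:u+3].mean(1).astype(int)
for u in(260,285,340,365): print("col",u,"rows75-92",prof(u,75,92),"rows236-258",prof(u,236,258))
for v in(130,180,215): print("row",v,"L 230-255",g[v-2:v+3,230:258].mean(0).astype(int),"R 370-392",g[v-2:v+3,368:392].mean(0).astype(int))
for v in(81,83,85,87): print("gslot",v,g[v,296:332])
for v in(232,236,240,244,247,250): print("pslot",v,g[v,296:332])
E
```

```text
col 260 rows75-92 [ 79  79  77  81 112 138 144 145 145 144 144 144 144 117  84  78  78] rows236-258 [109 109 109 109 109 109 108 108 108 109 125 141 141 142 140 141 134 107
  77  73  73  73]
col 285 rows75-92 [ 79  80  78  82 123 144 144 144 144 144 144 144 144 121  88  78  79] rows236-258 [110 109 109 109 108 109 109 109 108 113 129 141 141 141 141 141 132 102
  76  74  75  74]
col 340 rows75-92 [ 79  78  79  91 127 145 145 145 144 144 144 145 132 102  79  79  78] rows236-258 [109 109 109 108 108 109 109 109 109 117 133 141 141 142 141 140 140 138
 139 139 138 139]
col 365 rows75-92 [145 146 145 145 145 145 145 145 145 145 145 145 135 104  80  78  78] rows236-258 [ 97 102 106 109 109 110 109 108 109 118 132 141 141 141 141 141 139 139
 139 139 139 139]
row 130 L 230-255 [136 135 136 138 142 140 102  92 124 140 141 144 144 141 132  86  71  71
  71  71  71  71  70  71  69  67  56  55] R 370-392 [ 58  55  55  54  56  54  54  55  55  54  54  55  78 111 137 142 141 142
 144 135 124 140 146 143]
row 180 L 230-255 [ 88  88  87  88  87  88  88  76  67  65  66 114 139 141 142 143 142 133
  9
[... 1255 characters left out ...]
139  93  58  57  66  74 104 109 110 109 110 109 109 109 109 108 109 110]
pslot 240 [110 109 109 109 110 108 111 109 109 109 109  77  51  47  49  65  75  76
  77  53  39  34  28  46 101 110 109 108 109 109 111 108 110 109 109 108]
pslot 244 [108 109 109 108 110 109 112 118 123 126 126  76  54  65  74  77  76  75
  74  75  76  65  47  42  95 105 107 105 107 110 109 115 121 117 115 111]
pslot 247 [141 142 141 136 128 127 127 128 128 128 126  98  80  77  77  74  77  75
  76  77  75  75  72  74  98 104 104 105 105 103 103 112 136 141 141 142]
pslot 250 [141 141 141 138 129 128 127 126 119 110  95  82  74  77  76  77  76  76
  77  79  78  76  74  72  78  84  95 100 102 104 105 121 138 141 141 142]
```

```bash
python3 - <<'E'
from plant import r
from h import *
import json
p={k:np.array(v) for k,v in json.load(open("w1.json")).items()}
S={n:r.camera_params(n) for n in("scene","side")}
for z in(.195,.200,.205):
    gs=[plane(p,(312.2,v),z) for v in(78.8,87.9)]
    ps=[plane(p,(313.3,v),z) for v in(245.8,252.8)]
    u=np.mean(gs,0)-np.mean(ps,0)
    print(z,"centre",np.mean(gs+ps,0),"span",np.linalg.norm(u),"yaw",np.degrees(np.arctan2(u[1],u[0]))-90,"thick",np.linalg.norm(gs[0]-gs[1]),np.linalg.norm(ps[0]-ps[1]),
     "flare",np.linalg.norm(plane(p,(295.5,83),z)-plane(p,(328.2,83),z)))
    # along wall edges
    a=plane(p,(260,246.0),z);b=plane(p,(365,245.6),z);print("wallyaw",np.degrees(np.arctan2(*(b-a)[1::-1])))
    a=plane(p,(260,88.0),z);b=plane(p,(340,87.5),z);print("wallyaw",np.degrees(np.arctan2(*(b-a)[1::-1])))
    # side wall outer/inner widths
    L=plane(p,(247,215),z);Rr=plane(p,(378,215),z)
    print("inner width y",np.linalg.norm(L-Rr))
E
```

```text
0.195 centre [0.5608 0.2184 0.195 ] span 0.1688042154394574 yaw 10.831343606336873 thick 0.008015125672820585 0.008207524388661399 flare 0.030324890042593523
wallyaw 10.723989910546708
wallyaw 10.855188108785596
inner width y 0.1358542260724738
0.2 centre [0.5606 0.2195 0.2   ] span 0.16635404647066276 yaw 10.831343606336915 thick 0.007898787273608108 0.008088393349691962 flare 0.029884728614331675
wallyaw 10.723989910546699
wallyaw 10.855188108785594
inner width y 0.13388232147201218
0.205 centre [0.5604 0.2207 0.205 ] span 0.16390387750186813 yaw 10.831343606336915 thick 0.007782448874395683 0.007969262310722553 flare 0.029444567186069727
wallyaw 10.7239899105467
wallyaw 10.855188108785592
inner width y 0.13191041687155056
```

```bash
python3 - <<'E'
from plant import r
from h import *
S={n:r.camera_params(n) for n in("scene","side")}
print("jar",tri([(S["scene"],(378,218)),(S["side"],(241,192))]))
print("die",tri([(S["scene"],(282,193)),(S["side"],(390,239))]))
o=r.get_obs();T=R.from_rotvec(o["tcp_rot"])
print(o["position"],T.inv().apply(np.array([.5106,-.212,.25])-o["position"]))
E
```

```text
jar (array([0.7408, 0.0007, 0.1594]), [np.float64(0.0005796407939910205), np.float64(0.0005796407939909823)])
die (array([0.422 , 0.0217, 0.0432]), [np.float64(0.0004011314344601446), np.float64(0.00040113143446005435)])
[0.5612 0.2203 0.4002] [-0.4154 -0.1295  0.1505]
```

To row units: 0.045 rad is 0.0143.

>>> jog_arm([
  {"claw": 1,"offset": [-0.05,-0.016,0],"spin": 0},
  {"claw": 1,"offset": [-0.105,-0.032,0],"spin": 0},
  {"claw": 1,"offset": [-0.16,-0.05,0],"spin": 0.0032},
  {"claw": 1,"offset": [-0.215,-0.067,0.02],"spin": 0.0064},
  {"claw": 1,"offset": [-0.27,-0.084,0.05],"spin": 0.0095},
  {"claw": 1,"offset": [-0.325,-0.1,0.08],"spin": 0.0143},
  {"claw": 1,"offset": [-0.375,-0.116,0.11],"spin": 0.0143},
  {"claw": 1,"offset": [-0.415,-0.129,0.15],"spin": 0.0143},
])

```text
time_s: 2.58
position: [0.512, -0.2108, 0.2503]
tcp_rot: [2.054, 2.376, 0.003]
ft_force: [1.2, 0.2, -0.4]
grip_width: 1.003
grasp_force: 0.0
```

>>> jog_arm([
  {"claw": 1,"offset": [0,0,0],"spin": 0},
  {"claw": 1,"offset": [0,0,0],"spin": 0},
])

```text
time_s: 2.82
position: [0.5124, -0.2086, 0.2507]
tcp_rot: [-2.054, -2.377, -0.001]
ft_force: [0.6, -0.1, 0.7]
grip_width: 0.997
grasp_force: 0.0
```

```bash
python3 - <<'E'
from plant import r
from h import *
import json
p=r.camera_params("wrist");im=r.camera("wrist");o=r.get_obs()
print(o["position"],R.from_rotvec(o["tcp_rot"]).as_matrix(),o["qvel"])
cv2.imwrite("pics/w2.png",im[:,:,::-1])
json.dump({k:np.array(v).tolist() for k,v in p.items()},open("w2.json","w"))
c=im[40:340,120:520,::-1];cv2.imwrite("pics/w2c.png",cv2.convertScaleAbs(cv2.resize(c,(800,600),interpolation=cv2.INTER_CUBIC),alpha=1.2))
E
```

```text
[ 0.5128 -0.2083  0.2512] [[-0.146   0.9893  0.001 ]
 [ 0.9893  0.146   0.0005]
 [ 0.0004  0.001  -1.    ]] [-0.0074 -0.0055 -0.0006 -0.0077  0.0019 -0.0013  0.0046]
```

View pics/w2c.png

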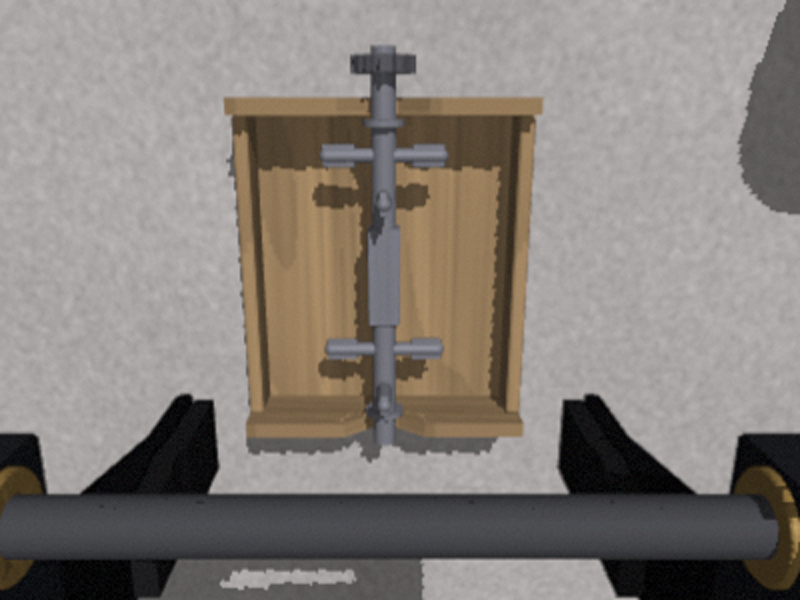

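The shaft lies straight up the picture. Its axis is at crop column 384, the gear at row 62, the x-bars at rows 155 and 348, and the hub from row 227 to 325.

```bash
python3 - <<'E'
from plant import r
from h import *
import json
p={k:np.array(v) for k,v in json.load(open("w2.json")).items()}
im=cv2.imread("pics/w2.png");hsv=cv2.cvtColor(im,cv2.COLOR_BGR2HSV)
b=im[:,:,0].astype(int);rd=im[:,:,2].astype(int)
m=(b-rd>-2)  # bluish-grey steel vs wood
def ext(a): i=np.flatnonzero(a);return (i.min(),i.max(),i.mean()) if len(i) else None
for u in(288,295,329,336): print("bar+60 col",u,ext(m[105:130,u]),"bar-40",ext(m[205:222,u]))
for v in(104,110,125,160,175,190,208,222,230): print("row",v,ext(m[v,300:325]))
g=im.sum(2)//3
print("hubcol",g[148:162,306],g[148:162,318],g[196:208,306],g[196:208,318])
print("gearend",g[56:70,311], "plainend",g[252:268,313])
E
```

```text
bar+60 col 288 (np.int64(7), np.int64(17), np.float64(12.0)) bar-40 (np.int64(5), np.int64(14), np.float64(9.5))
bar+60 col 295 (np.int64(7), np.int64(17), np.float64(12.0)) bar-40 (np.int64(5), np.int64(13), np.float64(9.0))
bar+60 col 329 (np.int64(7), np.int64(17), np.float64(12.0)) bar-40 (np.int64(5), np.int64(13), np.float64(9.0))
bar+60 col 336 (np.int64(7), np.int64(17), np.float64(12.0)) bar-40 (np.int64(5), np.int64(13), np.float64(9.0))
row 104 (np.int64(6), np.int64(17), np.float64(11.5))
row 110 (np.int64(6), np.int64(17), np.float64(11.5))
row 125 (np.int64(6), np.int64(16), np.float64(11.0))
row 160 (np.int64(4), np.int64(19), np.float64(11.5))
row 175 (np.int64(4), np.int64(18), np.float64(11.0))
row 190 (np.int64(4), np.int64(18), np.float64(11.0))
row 208 (np.int64(7), np.int64(16), np.float64(11.5))
row 222 (np.int64(7), np.int64(17), np.float64(12.0))
row 230 (np.int64(7), np.int64(16), np.float64(11.5))
hubcol [48 46 46 48 45 42 47 51 55 55 55 62 67 69] [ 97  96  99  95  86  79  88 101 104 104 103 104 104 104] [101 103 103 101 105 107  87  48  47  45  49  49] [102 102 103 100 102 103  94  89 100 103 103 105]
gearend [138 140 139 137 136 137 125 108 106 105  92  77  74  74] plainend [ 99 100 100 101 102 100 101  99 101 100 114 134 141 142 146 143]
```

```bash
python3 - <<'E'
from plant import r
from h import *
import json
p={k:np.array(v) for k,v in json.load(open("w2.json")).items()}
for z in(.034,.038,.042):
    a=plane(p,(311.4,117),z);b=plane(p,(311.6,214.1),z);d=a-b;L=np.linalg.norm(d);u=d/L
    print(z,"L",L,"yaw",np.degrees(np.arctan2(d[1],d[0]))-90,"origin",b+u*L*.4, "hub:",plane(p,(311.4,153),z+.008),plane(p,(311.5,202.1),z+.008))
o=r.get_obs();T=R.from_rotvec(o["tcp_rot"]);print(o["position"])
# compare w/ extruder in camera-relative terms
S={n:r.camera_params(n) for n in("scene","side")}
print("gear tri w+scene+side",tri([(S["scene"],(274.2,235.2)),(S["side"],(353,204.2))]))
E
```

```text
0.034 L 0.10156190287497192 yaw 8.38158240132205 origin [ 0.5106 -0.2155  0.034 ] hub: [ 0.5067 -0.1892  0.042 ] [ 0.5142 -0.2398  0.042 ]
0.038 L 0.10042126300290523 yaw 8.381582401322007 origin [ 0.5105 -0.2145  0.038 ] hub: [ 0.5066 -0.1885  0.046 ] [ 0.514  -0.2386  0.046 ]
0.042 L 0.09928062313083852 yaw 8.381582401322078 origin [ 0.5104 -0.2136  0.042 ] hub: [ 0.5066 -0.1878  0.05  ] [ 0.5138 -0.2373  0.05  ]
[ 0.5128 -0.2083  0.2512]
gear tri w+scene+side (array([ 0.4959, -0.1108,  0.0372]), [np.float64(0.0002104745101694936), np.float64(0.000210474510169396)])
```

>>> jog_arm([
  {"claw": 0.5,"offset": [-0.005,-0.003,0.04],"spin": 0},
  {"claw": 0.5,"offset": [-0.005,-0.003,0.08],"spin": 0},
  {"claw": 0.5,"offset": [-0.005,-0.003,0.11],"spin": 0},
  {"claw": 0.5,"offset": [-0.005,-0.003,0.14],"spin": 0},
  {"claw": 0.5,"offset": [-0.005,-0.003,0.16],"spin": 0},
  {"claw": 0.5,"offset": [-0.005,-0.003,0.17],"spin": 0},
  {"claw": 0.5,"offset": [-0.005,-0.003,0.17],"spin": 0},
])

```text
time_s: 3.75
position: [0.5099, -0.2151, 0.0807]
tcp_rot: [-2.055, -2.376, 0.0]
ft_force: [-0.8, -0.6, -0.1]
grip_width: 0.498
grasp_force: 0.0
```

>>> jog_arm([
  {"claw": 0.5,"offset": [0.001,0,0.015],"spin": 0},
  {"claw": 0.5,"offset": [0.001,0,0.03],"spin": 0},
  {"claw": 0.5,"offset": [0.001,0,0.039],"spin": 0},
  {"claw": 0.5,"offset": [0.001,0,0.039],"spin": 0},
])

```text
time_s: 4.25
position: [0.5088, -0.2144, 0.0407]
tcp_rot: [-2.055, -2.374, 0.002]
ft_force: [0.9, -0.4, 0.2]
grip_width: 0.497
grasp_force: 0.0
```

>>> jog_arm([
  {"claw": 0,"offset": [0,0,0],"spin": 0},
  {"claw": 0,"offset": [0,0,0],"spin": 0},
  {"claw": 0,"offset": [0,0,0],"spin": 0},
  {"claw": 0,"offset": [0,0,0],"spin": 0},
  {"claw": 0,"offset": [0,0,0],"spin": 0},
  {"claw": 0,"offset": [0,0,0],"spin": 0},
], squeeze=30)

```text
time_s: 5.0
position: [0.5098, -0.2145, 0.0418]
tcp_rot: [2.055, 2.375, 0.001]
ft_force: [0.4, 0.4, 2.3]
grip_width: 0.182
grasp_force: 30.0
```

```bash
python3 - <<'E'
from plant import r
from h import *
o=r.get_obs();print(o["time_s"],o["position"],R.from_rotvec(o["tcp_rot"]).as_matrix(),o["ft_force"],o["wrist_torque"],o["grip_width"]*87,o["grasp_force"])
E
```

```text
5.0 [ 0.5098 -0.2145  0.0418] [[-0.1436  0.9896  0.0006]
 [ 0.9896  0.1436 -0.0001]
 [-0.0002  0.0006 -1.    ]] [0.3819 0.4274 2.3325] [ 0.0589 -0.1467 -0.0616] 15.864066072661426 29.987661223858595
```

To row units: -0.02 rad is -0.0064.

>>> jog_arm([
  {"claw": 0,"offset": [0,0,-0.015],"spin": 0},
  {"claw": 0,"offset": [0,0,-0.045],"spin": 0},
  {"claw": 0,"offset": [0,0,-0.085],"spin": 0},
  {"claw": 0,"offset": [0,0,-0.13],"spin": 0},
  {"claw": 0,"offset": [0.01,0.003,-0.175],"spin": 0},
  {"claw": 0,"offset": [0.035,0.01,-0.215],"spin": 0},
  {"claw": 0,"offset": [0.07,0.019,-0.25],"spin": -0.0032},
  {"claw": 0,"offset": [0.115,0.031,-0.26],"spin": -0.0064},
])

```text
time_s: 6.0
position: [0.5237, -0.0968, 0.3045]
tcp_rot: [2.034, 2.391, 0.003]
ft_force: [0.7, 1.3, -2.3]
grip_width: 0.182
grasp_force: 30.0
```

To row units: -0.025 rad is -0.008.

>>> jog_arm([
  {"claw": 0,"offset": [0.05,0.013,0],"spin": -0.0016},
  {"claw": 0,"offset": [0.1,0.026,0],"spin": -0.0032},
  {"claw": 0,"offset": [0.15,0.039,0],"spin": -0.0048},
  {"claw": 0,"offset": [0.195,0.051,0],"spin": -0.0064},
  {"claw": 0,"offset": [0.235,0.062,0],"spin": -0.008},
  {"claw": 0,"offset": [0.265,0.071,0],"spin": -0.008},
  {"claw": 0,"offset": [0.28,0.075,0],"spin": -0.008},
  {"claw": 0,"offset": [0.28,0.075,0],"spin": -0.008},
])

```text
time_s: 7.0
position: [0.5517, 0.1923, 0.3015]
tcp_rot: [2.001, 2.422, -0.002]
ft_force: [-0.0, -0.2, -2.5]
grip_width: 0.182
grasp_force: 30.0
```

>>> jog_arm([
  {"claw": 0,"offset": [0,0,0],"spin": 0},
  {"claw": 0,"offset": [0,0,0],"spin": 0},
])

```text
time_s: 7.25
position: [0.5521, 0.1906, 0.3019]
tcp_rot: [2.004, 2.419, 0.0]
ft_force: [-0.2, -0.2, -1.8]
grip_width: 0.182
grasp_force: 30.0
```

```bash
python3 - <<'E'
from plant import r
from h import *
import json
p=r.camera_params("wrist");im=r.camera("wrist");o=r.get_obs();T=R.from_rotvec(o["tcp_rot"])
print(o["position"],T.as_matrix(),o["ft_force"],o["wrist_torque"],o["grip_width"]*87,T.inv().apply(np.array([.5607,.2188,.25])-o["position"]))
cv2.imwrite("pics/w3.png",im[:,:,::-1])
json.dump({k:np.array(v).tolist() for k,v in p.items()},open("w3.json","w"))
c=im[0:300,120:520,::-1];cv2.imwrite("pics/w3c.png",cv2.convertScaleAbs(cv2.resize(c,(800,600),interpolation=cv2.INTER_CUBIC),alpha=1.2))
E
```

```text
[0.5521 0.191  0.3018] [[-0.1861  0.9825  0.0002]
 [ 0.9825  0.1861  0.0001]
 [ 0.      0.0003 -1.    ]] [-0.4004 -0.3302 -1.6901] [-0.1541  0.0214 -0.0418] 15.373080011737684 [0.0257 0.0136 0.0518]
```

View pics/w3c.png

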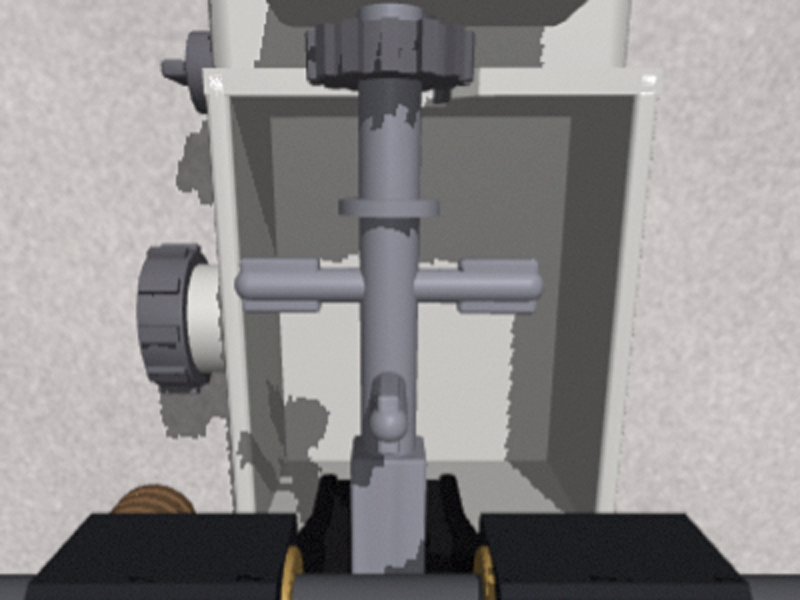

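The shaft hangs straight below the gripper. The collar is at crop row 207, the +60 bar at row 285 (columns 236–544), and the gear is at the top towards the gear-case. Next I'll check its pitch and offset.

```bash
python3 - <<'E'
from plant import r
from h import *
import json
p={k:np.array(v) for k,v in json.load(open("w3.json")).items()}
o=r.get_obs();T=R.from_rotvec(o["tcp_rot"])
im=cv2.imread("pics/w3.png");g=im.astype(int).sum(2)//3
print("bar row142",g[142,232:246],g[142,384:398]);print("barcol",g[122:162,270])
print("collar",g[94:114,292],g[94:114,338])
for z in(.2935,.2985,.3035):
    a=plane(p,(238,142),z);b=plane(p,(391.5,142),z);c=plane(p,(315,142.5),z);q=plane(p,(315,103.5),z)
    print(z,np.linalg.norm(a-b),"bar60",T.inv().apply((a+b)/2-o["position"]),T.inv().apply(c-o["position"]),"collar 75.5",T.inv().apply(q-o["position"]))
E
```

```text
bar row142 [161 163 166 168 165  99  87  96 106 112 117 124 127 127] [137 133 126 122 120 116 109  97  92  91  89  88  91  90]
barcol [ 91  90  92  91  91  91  90 107 122 121 121 119 118 120 123 127 130 134
 135 134 130 123 114 108 101  91  79  68  92 115 119 117 107  88 127 164
 164 164 163 164]
collar [94 91 91 91 88 81 73 73 70 72 71 69 72 77 88 92 90 92 91 93] [92 91 92 91 92 89 86 85 86 85 85 83 83 86 91 91 90 91 92 91]
0.2935 0.06408009761712496 bar60 [ 0.0589 -0.0003  0.0083] [ 0.0587 -0.0002  0.0083] collar 75.5 [ 0.0745 -0.0002  0.0083]
0.2985 0.061911818756931566 bar60 [ 0.0596 -0.0003  0.0033] [ 0.0594 -0.0003  0.0033] collar 75.5 [ 0.0746 -0.0003  0.0033]
0.3035 0.05974353989673818 bar60 [ 0.0603 -0.0004 -0.0017] [ 0.0602 -0.0003 -0.0017] collar 75.5 [ 0.0748 -0.0003 -0.0017]
```

```bash
python3 - <<'E'
from plant import r
from h import *
im={n:r.camera(n)[:,:,::-1].copy() for n in("scene","side")}
P={n:r.camera_params(n) for n in im}
o=r.get_obs();T=R.from_rotvec(o["tcp_rot"]);out=[]
f=lambda y,z:o["position"]+T.apply([y,0,z])
for n in im:
    cv2.imwrite(f"pics/{n}3.png",im[n])
    a,b=[proj(P[n],f(y,.0033)) for y in(.110,-.094)];print(n,a,b)
    c=((a+b)/2).astype(int);x,y=max(c[0]-50,0),max(c[1]-65,0)
    print("crop",x,y);out.append(cv2.convertScaleAbs(cv2.resize(im[n][y:y+150,x:x+100],(400,600),interpolation=cv2.INTER_CUBIC),alpha=1.4))
cv2.imwrite("pics/c3.png",np.hstack(out))
E
```

```text
scene [366.0297  85.4758] [340.4606 126.4773]
crop 303 40
side [351.8385 240.6183] [323.2827 161.1121]
crop 287 135
```

View pics/c3.png

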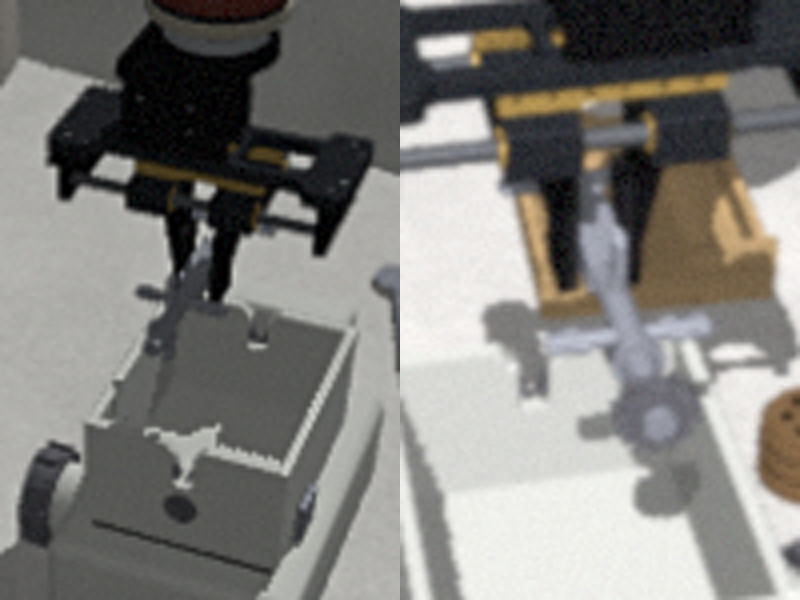

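The side view puts the gear end at (351.5,240.5) against (351.8,240.6) predicted for a level shaft. The scene view puts the plain end at (341,126) against (340.5,126.5). So the shaft is level. One more check of the wall position from this nearer view.

```bash
python3 - <<'E'
from plant import r
from h import *
import json
p={k:np.array(v) for k,v in json.load(open("w3.json")).items()}
o=r.get_obs();T=R.from_rotvec(o["tcp_rot"])
g=cv2.imread("pics/w3.png").astype(int).sum(2)//3
for u in(250,375,395): print(u,g[30:52,u-2:u+3].mean(1).astype(int))
for z in(.195,.197,.2,.205):
    for v in(34.8,47.3):
        X=plane(p,(318,v),z);print(z,v,X,T.inv().apply(X-o["position"]))
E
```

```text
250 [100  91  90  97 156 168 167 166 167 167 167 167 166 166 166 168 167 132
  84  62  63  64]
375 [ 92  90  91 111 160 169 169 169 169 168 168 168 168 168 168 169 169 119
  73  62  63  63]
395 [168 168 169 168 168 168 167 168 167 168 167 169 167 168 168 169 168 116
  72  61  63  63]
0.195 34.8 [0.5331 0.3025 0.195 ] [0.1126 0.0021 0.1068]
0.195 47.3 [0.5345 0.2953 0.195 ] [0.1052 0.0021 0.1068]
0.197 34.8 [0.5331 0.3022 0.197 ] [0.1123 0.0021 0.1048]
0.197 47.3 [0.5345 0.2951 0.197 ] [0.105  0.0021 0.1048]
0.2 34.8 [0.5331 0.3018 0.2   ] [0.1119 0.002  0.1018]
0.2 47.3 [0.5345 0.2947 0.2   ] [0.1047 0.0021 0.1018]
0.205 34.8 [0.5332 0.3011 0.205 ] [0.1112 0.002  0.0968]
0.205 47.3 [0.5345 0.2942 0.205 ] [0.1042 0.002  0.0968]
```

>>> jog_arm([
  {"claw": 0,"offset": [0.01,0.006,0],"spin": 0},
  {"claw": 0,"offset": [0.02,0.011,0],"spin": 0},
  {"claw": 0,"offset": [0.0255,0.0138,0.005],"spin": 0},
  {"claw": 0,"offset": [0.0255,0.0138,0.025],"spin": 0},
  {"claw": 0,"offset": [0.0255,0.0138,0.05],"spin": 0},
  {"claw": 0,"offset": [0.0255,0.0138,0.07],"spin": 0},
  {"claw": 0,"offset": [0.0255,0.0138,0.082],"spin": 0},
  {"claw": 0,"offset": [0.0255,0.0138,0.082],"spin": 0},
])

```text
time_s: 8.4
position: [0.5603, 0.22, 0.2187]
tcp_rot: [-2.001, -2.421, 0.003]
ft_force: [-1.0, -0.1, -2.5]
grip_width: 0.177
grasp_force: 30.0
```

>>> jog_arm([
  {"claw": 0,"offset": [0,0,0],"spin": 0},
  {"claw": 0,"offset": [0,0,0],"spin": 0},
])

```text
time_s: 8.65
position: [0.5611, 0.2201, 0.2204]
tcp_rot: [2.002, 2.421, 0.002]
ft_force: [0.3, 0.1, -2.7]
grip_width: 0.182
grasp_force: 30.0
```

```bash
python3 - <<'E'
from plant import r
from h import *
im={n:r.camera(n)[:,:,::-1].copy() for n in("scene","wrist")}
o=r.get_obs();T=R.from_rotvec(o["tcp_rot"])
print(o["position"],T.as_matrix(),o["ft_force"],o["wrist_torque"],T.inv().apply(np.array([.5607,.2188,.25])-o["position"]))
f=lambda i,x,y:cv2.convertScaleAbs(cv2.resize(i,(400,400),interpolation=cv2.INTER_CUBIC)[:],alpha=1.4)
a=cv2.convertScaleAbs(cv2.resize(im["scene"][80:180,300:400],(400,400),interpolation=cv2.INTER_CUBIC),alpha=1.4)
b=cv2.convertScaleAbs(cv2.resize(im["wrist"][0:200,215:415],(400,400),interpolation=cv2.INTER_CUBIC),alpha=1.4)
cv2.imwrite("pics/w4.png",im["wrist"]);cv2.imwrite("pics/c4.png",np.hstack([a,b]))
E
```

```text
[0.561  0.22   0.2202] [[-0.1879  0.9822  0.0008]
 [ 0.9822  0.1879  0.0005]
 [ 0.0003  0.0009 -1.    ]] [-1.0004  0.8145 -2.8981] [-0.1509 -0.0277  0.013 ] [-0.0012 -0.0005 -0.0298]
```

View pics/c4.png

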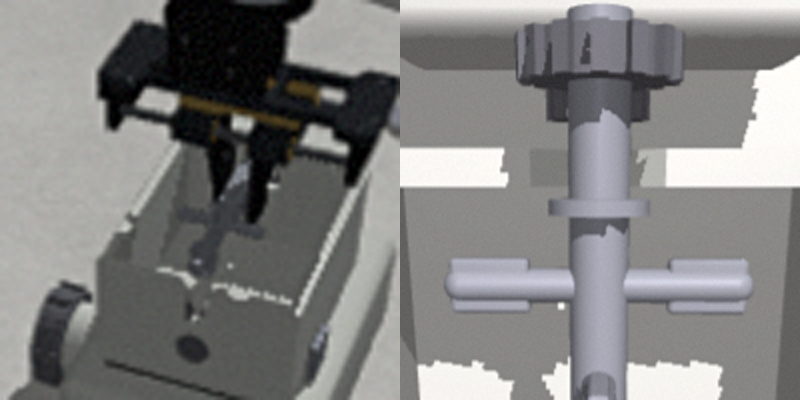

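The scene view shows the shaft poised in the mouth. In the wrist view the slot flare spans columns 530–666 (middle 598) and the shaft axis is at 599, so x is centred. Next I'll check the end play along y.

```bash
python3 - <<'E'
from plant import r
from h import *
p=r.camera_params("wrist");o=r.get_obs();T=R.from_rotvec(o["tcp_rot"])
g=cv2.imread("pics/w4.png").astype(int).sum(2)//3
for u in(255,275,352,380): print(u,g[68:80,u-2:u+3].mean(1).astype(int),g[88:100,u-2:u+3].mean(1).astype(int))
for u in(292,336): print("collar",g[94:114,u-1:u+2].mean(1).astype(int))
t=lambda v,z:T.inv().apply(plane(p,(315,v),z)-o["position"])[0]
for z in(.195,.197,.2,.205): print(z,"wall tool-x",t(73.5,z),t(93,z))
for z in(.2145,.217): print("collar outer,inner",t(99.3,z),t(107.5,z),"bar60",t(142.5,z))
E
```

```text
255 [ 97  97  97  96  97 113 158 177 178 177 177 177] [176 176 176 177 176 140  99  96  98  98  98  98]
275 [97 96 97 97 97 97 98 99 99 99 99 99] [99 98 98 99 98 97 98 98 97 98 98 98]
352 [ 97  97  96  97  95 102 153 178 179 179 177 178] [177 177 177 178 177 141 100  97  98  98  96  97]
380 [ 97  97  97  97  95 101 155 178 178 177 178 177] [177 177 177 177 176 140 100  96  97  97  98  98]
collar [99 98 99 99 98 91 79 76 75 76 75 75 76 82 94 98 98 97 97 98]
collar [ 99  98  99  98  98  98 100 102 102 101 101 100 101 100  99  98  98  97
  97  98]
0.195 wall tool-x 0.08690874921616365 0.07870183025516257
0.197 wall tool-x 0.08682820189659878 0.07872099690332539
0.2 wall tool-x 0.08670738091725158 0.0787497468755697
0.205 wall tool-x 0.08650601261833953 0.07879766349597693
collar outer,inner 0.07650167121273556 0.07335748973370865 bar60 0.05944568680167611
collar outer,inner 0.07656675430379813 0.07347674204975096 bar60 0.05980461726222937
```

>>> jog_arm([
  {"claw": 0,"offset": [-0.0008,0,0.004],"spin": 0},
  {"claw": 0,"offset": [-0.0008,0,0.008],"spin": 0},
  {"claw": 0,"offset": [-0.0008,0,0.012],"spin": 0},
  {"claw": 0,"offset": [-0.0008,0,0.016],"spin": 0},
  {"claw": 0,"offset": [-0.0008,0,0.02],"spin": 0},
  {"claw": 0,"offset": [-0.0008,0,0.022],"spin": 0},
  {"claw": 0,"offset": [-0.0008,0,0.022],"spin": 0},
])

```text
time_s: 9.62
position: [0.5608, 0.2191, 0.1974]
tcp_rot: [-2.002, -2.421, 0.0]
ft_force: [-0.8, -0.2, -2.7]
grip_width: 0.18
grasp_force: 30.0
```

>>> jog_arm([
  {"claw": 0,"offset": [0,0,0.001],"spin": 0},
  {"claw": 0,"offset": [0,0,0.002],"spin": 0},
  {"claw": 0,"offset": [0,0,0.003],"spin": 0},
  {"claw": 0,"offset": [0,0,0.004],"spin": 0},
  {"claw": 0,"offset": [0,0,0.005],"spin": 0},
])

```text
time_s: 10.25
position: [0.5608, 0.2191, 0.1925]
tcp_rot: [-2.002, -2.421, 0.0]
ft_force: [-0.2, 0.3, -2.2]
grip_width: 0.183
grasp_force: 30.0
```

>>> jog_arm([
  {"claw": 0,"offset": [0,0,0.001],"spin": 0},
  {"claw": 0,"offset": [0,0,0.002],"spin": 0},
  {"claw": 0,"offset": [0,0,0.003],"spin": 0},
  {"claw": 0,"offset": [0,0,0.004],"spin": 0},
])

```text
time_s: 10.75
position: [0.5608, 0.2191, 0.1885]
tcp_rot: [-2.002, -2.421, 0.0]
ft_force: [-0.3, 0.1, -2.9]
grip_width: 0.178
grasp_force: 30.0
```

>>> jog_arm([
  {"claw": 0,"offset": [0,0,0.001],"spin": 0},
  {"claw": 0,"offset": [0,0,0.002],"spin": 0},
  {"claw": 0,"offset": [0,0,0.003],"spin": 0},
  {"claw": 0,"offset": [0,0,0.004],"spin": 0},
])

```text
time_s: 11.25
position: [0.5609, 0.2191, 0.1845]
tcp_rot: [2.002, 2.421, 0.0]
ft_force: [0.7, 0.1, -2.4]
grip_width: 0.179
grasp_force: 30.0
```

Still free (axis about 0.181 m), so I'll continue in small steps.

>>> jog_arm([
  {"claw": 0,"offset": [0,0,0.001],"spin": 0},
  {"claw": 0,"offset": [0,0,0.002],"spin": 0},
  {"claw": 0,"offset": [0,0,0.002],"spin": 0},
])

```text
time_s: 11.62
position: [0.5611, 0.2192, 0.1829]
tcp_rot: [2.002, 2.421, 0.001]
ft_force: [1.6, -0.5, 1.3]
grip_width: 0.179
grasp_force: 30.0
```

>>> jog_arm([
  {"claw": 0,"offset": [0,0,0.001],"spin": 0},
  {"claw": 0,"offset": [0,0,0.002],"spin": 0},
  {"claw": 0,"offset": [0,0,0.002],"spin": 0},
])

```text
time_s: 12.0
position: [0.561, 0.2192, 0.1808]
tcp_rot: [2.002, 2.421, 0.001]
ft_force: [1.1, 1.2, 4.3]
grip_width: 0.18
grasp_force: 30.0
```

>>> jog_arm([
  {"claw": 0,"offset": [0,0,0.001],"spin": 0},
  {"claw": 0,"offset": [0,0,0.002],"spin": 0},
  {"claw": 0,"offset": [0,0,0.002],"spin": 0},
])

```text
time_s: 12.38
position: [0.561, 0.2192, 0.1787]
tcp_rot: [2.002, 2.421, 0.0]
ft_force: [0.4, 0.2, 4.4]
grip_width: 0.177
grasp_force: 30.0
```

>>> jog_arm([
  {"claw": 0,"offset": [0,0,0.001],"spin": 0},
  {"claw": 0,"offset": [0,0,0.002],"spin": 0},
  {"claw": 0,"offset": [0,0,0.002],"spin": 0},
])

```text
time_s: 12.75
position: [0.5611, 0.2192, 0.1768]
tcp_rot: [2.002, 2.421, 0.001]
ft_force: [0.2, 0.2, 6.4]
grip_width: 0.179
grasp_force: 30.0
```

>>> jog_arm([
  {"claw": 0,"offset": [0,0,0.001],"spin": 0},
  {"claw": 0,"offset": [0,0,0.002],"spin": 0},
  {"claw": 0,"offset": [0,0,0.002],"spin": 0},
])

```text
time_s: 13.12
position: [0.5609, 0.2191, 0.1746]
tcp_rot: [2.002, 2.421, 0.0]
ft_force: [0.5, -0.2, 5.2]
grip_width: 0.177
grasp_force: 30.0
```

>>> jog_arm([
  {"claw": 0,"offset": [0,0,0.0005],"spin": 0},
  {"claw": 0,"offset": [0,0,0.001],"spin": 0},
  {"claw": 0,"offset": [0,0,0.001],"spin": 0},
])

```text
time_s: 13.5
position: [0.5605, 0.219, 0.1729]
tcp_rot: [-2.002, -2.421, 0.002]
ft_force: [1.5, 0.3, -2.4]
grip_width: 0.184
grasp_force: 30.0
```

```bash
python3 - <<'E'
from plant import r
from h import *
o=r.get_obs();print(o["position"],o["ft_force"],o["wrist_torque"])
E
```

```text
[0.5605 0.219  0.1729] [ 1.5366  0.3227 -2.4465] [-0.1378 -0.416   0.0167]
```

>>> jog_arm([
  {"claw": 0,"offset": [0,0,0.0005],"spin": 0},
  {"claw": 0,"offset": [0,0,0.0005],"spin": 0},
])

```text
time_s: 13.75
position: [0.5606, 0.219, 0.1728]
tcp_rot: [-2.002, -2.421, 0.001]
ft_force: [1.5, 0.5, -0.7]
grip_width: 0.181
grasp_force: 30.0
```

>>> jog_arm([
  {"claw": 0,"offset": [0,0,0.0005],"spin": 0},
  {"claw": 0,"offset": [0,0,0.0005],"spin": 0},
])

```text
time_s: 14.0
position: [0.5607, 0.219, 0.1725]
tcp_rot: [-2.002, -2.421, 0.0]
ft_force: [0.8, -1.2, 1.8]
grip_width: 0.184
grasp_force: 30.0
```

>>> jog_arm([
  {"claw": 0,"offset": [0,0,0.0005],"spin": 0},
  {"claw": 0,"offset": [0,0,0.0005],"spin": 0},
])

```text
time_s: 14.25
position: [0.5608, 0.219, 0.1719]
tcp_rot: [-2.002, -2.421, 0.0]
ft_force: [0.6, 0.3, 0.4]
grip_width: 0.184
grasp_force: 30.0
```

```bash
python3 - <<'E'
from plant import r
from h import *
o=r.get_obs();print(o["position"],o["ft_force"],o["wrist_torque"])
E
```

```text
[0.5608 0.219  0.1719] [0.613  0.3471 0.4105] [-0.2341 -0.0636  0.0186]
```

>>> jog_arm([
  {"claw": 0,"offset": [0,0,0.0005],"spin": 0},
  {"claw": 0,"offset": [0,0,0.0005],"spin": 0},
])

```text
time_s: 14.5
position: [0.5608, 0.219, 0.1713]
tcp_rot: [-2.002, -2.421, 0.0]
ft_force: [1.3, -1.0, -0.5]
grip_width: 0.182
grasp_force: 30.0
```

>>> jog_arm([
  {"claw": 0,"offset": [0,0,0.0005],"spin": 0},
  {"claw": 0,"offset": [0,0,0.0005],"spin": 0},
])

```text
time_s: 14.75
position: [0.5607, 0.219, 0.1708]
tcp_rot: [-2.002, -2.421, 0.001]
ft_force: [1.5, -1.2, -1.9]
grip_width: 0.182
grasp_force: 30.0
```

```bash
python3 - <<'E'
from plant import r
from h import *
o=r.get_obs();print(o["position"],o["ft_force"],o["wrist_torque"])
E
```

```text
[0.5607 0.219  0.1708] [ 1.4704 -1.2257 -1.9102] [-0.0838 -0.1609  0.0353]
```

>>> jog_arm([
  {"claw": 0,"offset": [0,0,0.0005],"spin": 0},
  {"claw": 0,"offset": [0,0,0.0005],"spin": 0},
])

```text
time_s: 15.0
position: [0.5608, 0.2191, 0.1707]
tcp_rot: [-2.002, -2.421, 0.0]
ft_force: [-1.2, -1.6, 3.1]
grip_width: 0.181
grasp_force: 30.0
```

>>> jog_arm([
  {"claw": 0,"offset": [0,0,0.0005],"spin": 0},
  {"claw": 0,"offset": [0,0,0.0005],"spin": 0},
])

```text
time_s: 15.25
position: [0.5608, 0.2191, 0.1706]
tcp_rot: [-2.002, -2.421, -0.0]
ft_force: [-3.4, -1.8, 6.6]
grip_width: 0.182
grasp_force: 30.0
```

```bash
python3 - <<'E'
from plant import r
from h import *
o=r.get_obs();print(o["position"],o["ft_force"],o["wrist_torque"])
E
```

```text
[0.5608 0.2191 0.1706] [-3.4467 -1.7689  6.6226] [-0.3982  0.6984  0.009 ]
```

>>> jog_arm([
  {"claw": 0.4,"offset": [0,0,0],"spin": 0},
  {"claw": 0.4,"offset": [0,0,0],"spin": 0},
  {"claw": 0.4,"offset": [0,0,0],"spin": 0},
  {"claw": 0.4,"offset": [0,0,0],"spin": 0},
])

```text
time_s: 15.75
position: [0.5608, 0.2192, 0.1699]
tcp_rot: [-2.002, -2.421, 0.0]
ft_force: [0.1, -0.2, 0.5]
grip_width: 0.396
grasp_force: 0.0
```

>>> jog_arm([
  {"claw": 0.4,"offset": [0,0,-0.02],"spin": 0},
  {"claw": 0.4,"offset": [0,0,-0.06],"spin": 0},
  {"claw": 0.4,"offset": [0,0,-0.1],"spin": 0},
  {"claw": 0.4,"offset": [0,0,-0.14],"spin": 0},
  {"claw": 0.4,"offset": [0,0,-0.17],"spin": 0},
  {"claw": 0.4,"offset": [0,0,-0.18],"spin": 0},
  {"claw": 0.4,"offset": [0,0,-0.18],"spin": 0},
])

```text
time_s: 16.62
position: [0.5609, 0.2192, 0.3497]
tcp_rot: [2.002, 2.421, 0.0]
ft_force: [-1.1, -0.5, -0.7]
grip_width: 0.398
grasp_force: 0.0
```

```bash
python3 - <<'E'
from plant import r
from h import *
P={n:r.camera_params(n) for n in("scene","side","wrist")}
im={n:r.camera(n)[:,:,::-1].copy() for n in P}
o=r.get_obs();print(o["position"],o["ft_force"])
for n in im: cv2.imwrite(f"pics/{n}5.png",im[n])
c=np.array([.5607,.2188,.1673]);th=np.radians(10.8);u=np.array([-np.sin(th),np.cos(th),0])
for n in P:print(n,[np.round(proj(P[n],c+u*y),1) for y in(-.094,.110)])
f=lambda i,x,y,w:cv2.convertScaleAbs(cv2.resize(i[y:y+w,x:x+w],(400,400),interpolation=cv2.INTER_CUBIC),alpha=1.3)
a=proj(P["wrist"],c)
x,y=int(a[0])-130,max(0,int(a[1])-130);print("crop",x,y)
cv2.imwrite("pics/c5.png",np.hstack([f(im["wrist"],x,y,260),f(im["side"],270,210,130)]))
E
```

```text
[0.5604 0.2191 0.3485] [ 0.0466  0.5524 -0.149 ]
scene [array([347. , 161.2]), array([369.5, 119.9])]
side [array([318.7, 228.7]), array([343.8, 317.2])]
wrist [array([313.9, 269. ]), array([314.2,  52.9])]
crop 184 49
```

View pics/c5.png

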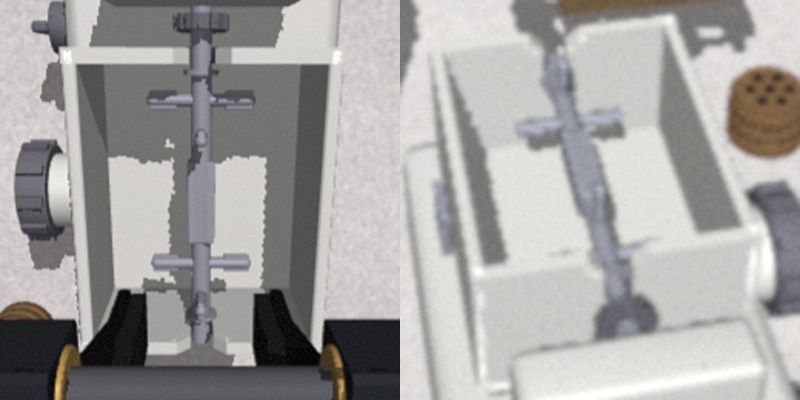

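The wrist view shows the shaft between both slots with its axis central. In the side view the gear end is at (343,316) against (343.8,317.2) predicted. Next I'll check both ends' heights numerically.

```bash
python3 - <<'E'
from plant import r
from h import *
P={n:r.camera_params(n) for n in("scene","side","wrist")}
th=np.radians(10.8);u=np.array([-np.sin(th),np.cos(th),0]);v=np.array([np.cos(th),np.sin(th),0])
for z in(.1673,.1773):
    c=np.array([.5607,.2188,z])
    print(z,"wrist",[np.round(proj(P["wrist"],c+u*y+v*s*.0315),1) for y in(.06,-.04) for s in(-1,1)])
    print("  -60 z-bar tip",proj(P["wrist"],c-u*.06+[0,0,.0315]),"+40 tip",proj(P["wrist"],c+u*.04+[0,0,.0315]))
    print("  scene plain end",proj(P["scene"],c-u*.094),"side bar tips",[np.round(proj(P["side"],c+u*-.04+v*s*.0315),1) for s in(-1,1)],"side gear end",proj(P["side"],c+u*.11))
g=cv2.imread("pics/wrist5.png");d=g[:,:,0].astype(int)-g[:,:,2]
for row in(113,114,219):
    i=np.flatnonzero(d[row,270:365]>4)+270;print(row,i.min(),i.max())
for col in(290,340):
    for a,b in((95,130),(205,235)):
        i=np.flatnonzero(d[a:b,col]>4)+a;print("col",col,i.min(),i.max(),i.mean())
s=cv2.imread("pics/scene5.png");ds=s[:,:,0].astype(int)-s[:,:,2];print(ds[150:172,338:356]);
E
```

```text
0.1673 wrist [array([279.6, 113.5]), array([350.8, 113.6]), array([282.4, 219.5]), array([347.5, 219.5])]
  -60 z-bar tip [314.9848 252.7005] +40 tip [315.2465 141.2472]
  scene plain end [346.9947 161.1809] side bar tips [array([341.8, 246.2]), array([306.8, 251. ])] side gear end [343.7776 317.2271]
0.1773 wrist [array([278.5, 114.2]), array([352. , 114.3]), array([281.5, 223.2]), array([348.4, 223.3])]
  -60 z-bar tip [315.0092 257.7782] +40 tip [315.2824 143.0381]
  scene plain end [347.149  158.4434] side bar tips [array([341.9, 242.1]), array([306.6, 246.9])] side gear end [343.9579 312.9966]
113 280 348
114 280 349
219 283 346
col 290 109 119 114.4
col 290 215 224 219.5
col 340 109 119 114.2
col 340 215 224 219.5
[[-1  0 -2 -1 -2 -2 -2 -4 -2 -4 -1 -4  0  3  4  8  8  7]
 [ 0  0 -1 -2 -1  0 -2 -3 -4 -2 -4 -3  0  2  3  7  7  2]
 [-1 -2 -1 -2 -1  0  0 -2 -3 -2 -4 -2  0  3  3  2  0 -3]
 [-1  0 -1 -1 -1 -2  0 -1 -2 -2 -4 -1  3  4  1 -3 -3 -2]
 [-2 -3 -2  0 -2  0 -2 -2 -2 -4  0  2  5  3  0 -2 -3 -3]
 [-1  0 -3  0 -2 -2 -2 -1 -1  2  5  6  8  2 -1 -1 -2  0]
 [ 0 -1  1 -3 -1 -1 -1 -1 -1
[... 184 characters left out ...]
 0 -3 -1 -1 -1]
 [-3  0 -1 -1 -2 -2 -1  0  3  5  6  5  1 -1 -2 -1 -2  0]
 [-3 -1 -1 -3 -1  0 -1  0  3  5  3  3 -1 -2 -1  0 -2 -2]
 [-2 -2 -1  1 -1 -1 -2 -2  2  3  4  2  1 -2  0 -1 -1 -1]
 [-1 -2 -2  0  0 -2 -2 -1  0  2  1 -3 -2 -2 -2 -3 -1 -2]
 [-2  0 -1 -2 -1 -2  0  0  0  3  1  1 -3 -1 -1 -1 -2 -1]
 [-1 -3 -1 -1 -2  0  3  2  1  0  2 -1  1 -1 -3 -1 -1 -1]
 [-1 -1 -2 -1 -2 -3  2  2  4  3  0  2  1  1 -3 -1 -2 -3]
 [ 0 -1 -1 -1 -2 -2  1  1  4  0  1  3  2  2  0 -2  0 -1]
 [-1 -2 -3 -1  1 -1  1  1  2  1  3  2  2  4  0 -1 -2 -1]
 [-1  0 -1 -1 -3 -2  0  1  3  1  0  4  4  1 -1  0 -1 -2]
 [-1 -2 -1 -1 -2 -1 -2 -2 -2  0  2  0 -1 -1 -3 -2 -2  0]
 [ 1 -2  1  0 -3 -2 -1 -2 -1 -1 -2 -1 -3 -1  0 -1 -2  0]]
```

```bash
python3 -c "
from plant import r
print(r.sign_off())"
```

```text
the job is handed in; nothing more can be done
None
```

The mixing shaft is back in the bowl with its gear wheel at the gear-case end, both ends on the slot floors and level as far as the cameras and force readings show; I let go of it, didn't touch the jar or dies, and handed the job in at about 17 s.

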